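# Pack the gouge and pick up the carver's caddy

### The arm

A 6-joint arm with a two-finger parallel gripper is mounted at the origin on the work surface. World frame = base frame: x ahead of the robot, y to its left, z up, the work surface at z = 0. Lengths are in m, angles in rad, forces in N, time in s.
With the tool pointing down it reaches from about 0.225 to 0.875 m from the base axis. Payload 3.4 kg.
Tool frame: the origin (TCP) lies midway between the tips of the shut fingers; the grasp point (between the pads) lies 19 mm behind it (manip.pinch_z is the distance from the TCP to the grasp point, in m); z points along the fingers, y is the line along which they close (so a half turn about z gives the same grasp; the last joint's range is limited). The gripper opens to 85 mm and grips with 20 to 120 N. Pads are 22 mm wide; open, the fingers measure 114 mm over their backs; the gripper's body (76 mm by 85 mm) begins 54 mm behind the grasp point. The pads swing forward as they close: fully open they stand 13 mm farther back than shut.
Start: joints at [1.168, 0.276, 1.505, -0, 1.361, -0.121], TCP at [0.16, 0.552, 0.231] pointing down, gripper open.
Joint ranges: [-2.89, 2.89], [-0.75, 2.08], [0.22, 2.7], [-1.18, 4.32], [0.11, 2.71], [-2.7, 2.7]. Speed limits (rad/s): [2.57, 2.57, 3.14, 3.14, 3.14, 3.14].

### API

Orientations are given as a unit quaternion [w, x, y, z].
In Python, from rig import manip gives the robot as it stands.
- The arm moves only by the tool carry_out, never from a script. Its arguments are lists of equal length, an entry for each row: "delta_pos": the shift along the tool's x, y, z scaled (see below), a list of three; "turn": the turn, a rotation vector about the tool's x, y, z scaled (see below), a list of three; "claw": the closure, from -1 (fully open) to 1 (shut). A call has 1 to 12 rows; each row is the pose to reach, as a shift and turn from the pose commanded when the call began, along the tool's axes at that moment; what a row does not reach only later rows make up. The controller multiplies each number of a shift by 400 mm and each number of a turn by 30 degrees. A row lasts 1/10 s, in which the tool goes at most 50 mm and 8.59 degrees, less where a joint would pass 70% of its speed; a pose out of reach is approached as far as the arm can. A call with a number of a shift or a turn outside -1 to 1 is refused whole. A call with a gripper value outside its range is refused whole. The fingers move at their own pace and stop on an object; "force" is the grip in N (left out, the last holds). Time passes only in rows, so rows that repeat a pose let the fingers close. It gives the time, the measured TCP pose, the force, the opening and the grip force at its end, in the units of the state.
- manip.get_state(): the state, without advancing time (a new reading comes with each control period).
- manip.get_image(name): name is "scene" or "top" or "wrist"; returns a dict with "image" (480x640x3 uint8, red, green, blue), "z_map" (480x640 float32, m along the optical axis (not along the pixel's ray), 0 where there is no reading), "fx", "fy", "cx", "cy" (pixels), "k1" (the pictures are not rectified: a ray, as slopes to the right and down, at radius r is drawn at 1 + k1 r^2 times it, then the intrinsics apply), "world_to_cam" (4x4, takes a point from world to camera coordinates). Camera axes: x right, y down, z forward; pixel columns grow to the right and rows downward; lengths in m; the calibration is good to about 2 mm. A picture is of the moment at which its call begins.
- manip.sign_off(): hands the job in; it is judged then, once.
Trained networks look in the newest picture that a camera, given by its name, has taken for a name from the list of things; names that differ only in an ending like _2 or _b are one class to them, and where a whole thing is asked for, a point or a joint stands for the part that bears it (a point fixed in the world has none). Each returns a list of dicts, best first, with "score" (0 to 1); they miss things now and then, are a little off and sometimes report something else, mostly with a low value. They report only what shows in the picture. A call takes as long as a camera call. They do not tell look-alikes from the thing itself.
- manip.spot_in(camera, query): "point" ([x, y, z] in m, in world coordinates, good to about 4 mm: the middle of the surface that is visible of it).
- manip.place_of(camera, query): "point" ([x, y, z] in m, in world coordinates, good to about 4 mm: a listed point, or the origin of a listed thing).
The state is a dict: "clock": time; "qpos": joint angles; "qd": joint speeds; "effort": joint torques, N m; "position": TCP position; "ee_rot": TCP orientation; "contact_force": force on the tool from outside, world axes, zero at the start; "moment": the same for the moment, N m; "width": finger opening in m; "gripper_force": force on a finger pad.
Only numpy, scipy, OpenCV 4.12 (cv2) and the standard library are available. Lean on these libraries where they do the work, as an engineer would, in place of code of your own. Each camera call takes 0.05 s, during which the arm holds its last target. There are 200 camera calls.

### The job

Pack up the carver's caddy: take the red-handled gouge out of the sloping rack and stand it, blade down and fully home, in the caddy's one empty hole. Then take the caddy by the middle of its carrying handle, lift it about 10 cm clear of the bench and finish there, still holding it level and steady with everything in it: do not set it down or let go. Leave the two plain gouges in the rack and the other things on the bench where they are.

Things in the scene. Friction and masses are not known exactly. Their poses are not given: they have to be found in the camera images.
- red_gouge: Gouge to pack: the only RED handle in the rack (the three there swap places). Origin: middle of the brass ferrule's flat underside; z axis up the handle, blade along -z, tip 62 mm below, max 9 mm wide. Ferrule 20 mm wide, 14 long; round handle 24 mm wide from 40 to 98 mm above the origin, top at 105. 50 g. Leans 20 deg, top towards rack -x; lifts out along its own z by 65 mm or more.
- caddy: Wooden carrying caddy, loose, 140 (its x) x 284 (its y) x 195 mm high; origin under its centre. Over each end a 16 mm board, top 82 mm up, with two 14 mm through holes at x = +-46, y = +-107 mm; a gouge hangs in a hole, ferrule on the board. Three hold red gouges; an open tray with a stone lies between. 0.70 to 0.84 kg packed; with four gouges it balances within 10 mm of its handle's middle.
- caddy_handle (a point): Middle of the caddy's dark wooden carrying handle: straight bar along the caddy's y, 18 mm thick (caddy x), 26 mm tall (centre 182, top 195 mm above the caddy's underside), 134 mm free between two uprights (26 x 14 mm, at y = +-74 mm), open beneath.
- empty_hole (a point): Mouth centre of the caddy's one empty hole (14 mm round, right through the board, 74 mm free below the mouth), in the board's top face at caddy x = +46, y = +107 mm, 82 mm above the caddy's underside. A gouge fully home has its origin here. Nearest other gouge 92 mm away along caddy -x; the handle's top is 113 mm above this face.
- rack: Dark wooden rack fixed to the table, 256 mm long along its y; origin under its middle. Its sloping top board faces 20 deg towards rack -x (the robot's side) and has three 14 mm holes at rack x = 0, y = -80, 0, +80 mm, 80 mm above the table, each with a gouge leaning 20 deg, handle towards rack -x.
- red_a: Red gouge already in the caddy, in the hole at caddy x = +46, y = -107 mm. Same shape as red_gouge. Origin at the flat underside of its ferrule, z axis up the handle.
- red_b: Red gouge already in the caddy, in the hole at x = -46, y = -107 mm. Same shape as red_gouge. Origin at the flat underside of its ferrule, z axis up the handle.
- red_c: Red gouge already in the caddy, in the hole at x = -46, y = +107 mm. Same shape as red_gouge. Origin at the flat underside of its ferrule, z axis up the handle.
- stone: Two-layer honing stone (grey under cream) lying loose in the caddy's tray, 42 x 100 x 20 mm; rides along. Origin under its centre.
- plain_a: Gouge with a plain pale wooden handle, in the rack; stays there. Same shape as red_gouge. Origin at the flat underside of its ferrule, z axis up the handle.
- plain_b: The other plain gouge in the rack; stays there. Same shape as red_gouge. Origin at the flat underside of its ferrule, z axis up the handle.
- print_block: Bystander: small carved printing block, pale wood slab 130 x 200 x 28 mm with black-inked relief lines; origin under its centre.
- mallet: Bystander: lying mallet, black rubber head (60 mm across, 95 mm long), blue and white wrapped handle 170 mm long; origin on the cloth under the head's centre.
- bowl: Bystander: pale green (celadon) ceramic bowl, 124 mm across, 50 mm high; origin under its centre.
- dish: Bystander: pale green lidded ceramic dish, 66 mm across, 40 mm high; origin under its centre.
- roller: Bystander: ink roller lying down, black 40 mm x 90 mm roll, wooden handle; origin under the roll's centre.
Things that resemble listed ones, but are neither listed nor needed, are in the scene too. What is shaped like the red_b but green or pink is not meant. There is more than one size of the stone; the job needs the largest.

How it is judged:
By the outcome, as a careful person would: the job done as asked, in the order asked, and still so for the second after the job is handed in, while the arm keeps its last pose, push and grip.
It also fails if it takes over 56 s, if anything falls off the work surface, if the arm or the gripper's body presses on something with over 40 N, if the wrist force passes 120 N, or if a joint passes its speed limit or range.

## Working session

There is one attempt and no reset: what is moved stays moved. The work goes in short steps, Python scripts to look and compute and a tool call to move; the robot and the scene stay as the last step left them, time stands still between calls to the robot, and variables do not carry over. Pictures are saved under pics/ and viewed, at most 12 in all, crops included, and the job is handed in when it is done.

Besides the shell and the picture viewer there is one more tool, called by a JSON object that holds its "method" and its "body", one argument or row to a line. carry_out: Moves the arm, as the interface text tells. Shifts and turns lie within -1 to 1; 1 stands for 400 mm of shift or 30 degrees of turn. Its arguments: {"type":"object","properties":{"delta_pos":{"type":"array","items":{"type":"array","items":{"type":"number","minimum":-1,"maximum":1}}},"turn":{"type":"array","items":{"type":"array","items":{"type":"number","minimum":-1,"maximum":1}}},"claw":{"type":"array","items":{"type":"number"}},"force":{"type":"number"}},"required":["delta_pos","turn","claw"]}

```bash
mkdir -p pics; ls; cat > h.py <<'E'
import numpy as np, cv2
from rig import manip
from scipy.spatial.transform import Rotation as R
def cloud(d):
    h,w=d["z_map"].shape
    u,v=np.meshgrid(np.arange(w),np.arange(h))
    K=np.array([[d["fx"],0,d["cx"]],[0,d["fy"],d["cy"]],[0,0,1]])
    p=cv2.undistortPoints(np.stack([u,v],-1).reshape(-1,1,2).astype(np.float64),K,np.array([d["k1"],0,0,0.]))[:,0]
    z=d["z_map"].reshape(-1,1)
    c=np.hstack([p*z,z])
    T=np.linalg.inv(d["world_to_cam"])
    return (c@T[:3,:3].T+T[:3,3]).reshape(h,w,3)
def save(d,n): cv2.imwrite(f"pics/{n}.png",d["image"][:,:,::-1])
def rot(s): q=s["ee_rot"]; return R.from_quat([q[1],q[2],q[3],q[0]])
E
python3 - <<'E'
from h import *
np.set_printoptions(precision=4,suppress=True)
for c in ["scene","top"]:
    d=manip.get_image(c); save(d,c+"0"); np.savez(f"{c}0.npz",P=cloud(d),im=d["image"])
    for q in ["red_gouge","caddy","caddy_handle","empty_hole","rack","stone","plain_a"]:
        print(c,q,[(np.round(x["point"],3).tolist(),round(x["score"],2)) for x in manip.place_of(c,q)[:8]])
print(manip.get_state(), manip.pinch_z)
E
```

```text
pics
scene red_gouge [([0.586, -0.308, 0.079], 0.85)]
scene caddy [([0.53, 0.162, 0.004], 0.67)]
scene caddy_handle [([0.524, 0.164, 0.181], 0.69)]
scene empty_hole [([0.544, 0.276, 0.083], 0.97)]
scene rack [([0.568, -0.23, -0.001], 0.67), ([0.584, -0.312, 0.079], 0.27)]
scene stone [([0.378, -0.044, -0.002], 0.83), ([0.343, 0.167, -0.004], 0.66), ([0.559, 0.167, 0.003], 0.61)]
scene plain_a [([0.556, -0.153, 0.078], 0.75), ([0.574, -0.23, 0.077], 0.68), ([0.454, 0.254, 0.085], 0.53), ([0.484, -0.45, -0.0], 0.16)]
top red_gouge [([0.587, -0.312, 0.081], 0.55)]
top caddy [([0.531, 0.162, -0.001], 0.57), ([0.595, 0.068, 0.085], 0.46)]
top caddy_handle [([0.527, 0.16, 0.182], 0.67), ([0.532, 0.163, 0.001], 0.59), ([0.546, 0.271, 0.079], 0.56)]
top empty_hole [([0.545, 0.273, 0.077], 0.82)]
top rack [([0.574, -0.23, 0.001], 0.58)]
top stone [([0.557, 0.17, 0.01], 0.82), ([0.373, -0.045, 0.003], 0.81), ([0.348, 0.166, 0.005], 0.65), ([0.587, -0.31, 0.079], 0.31)]
top plain_a [([0.574, -0.231, 0.084], 0.5), ([0.553, -0.145, 0.08], 0.41)]
{'clock': 0.8, 'qpos': array([ 1.168 ,  0.2759,  1.5049, -0.    ,  1.3607, -0.121 ]), 'qd': array([-0.0006, -0.0014,  0.001 ,  0.0021, -0.0009,  0.0003]), 'effort': array([  0.0009, -41.6575, -24.6092,  -0.0003,  -0.0004,   0.    ]), 'position': array([0.16  , 0.5524, 0.2314]), 'ee_rot': array([0.    , 0.1405, 0.9901, 0.0001]), 'contact_force': array([-0.692 ,  0.6631, -0.328 ]), 'moment': array([ 0.0061, -0.0006,  0.002 ]), 'gripper_force': 0.0, 'width': 0.08575744498283482} 0.0187
```

View pics/scene0.png

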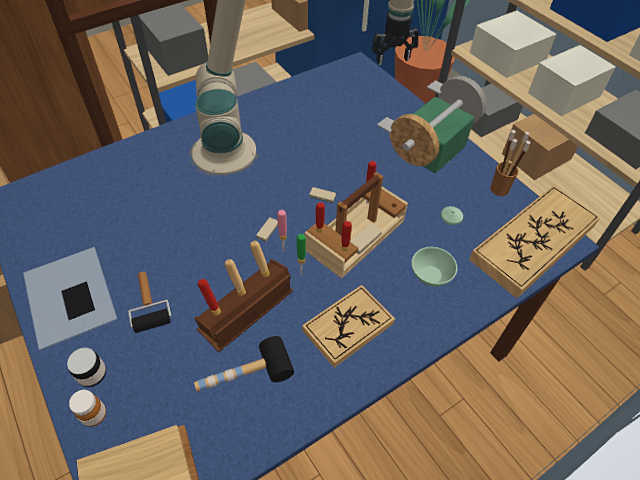

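View pics/top0.png

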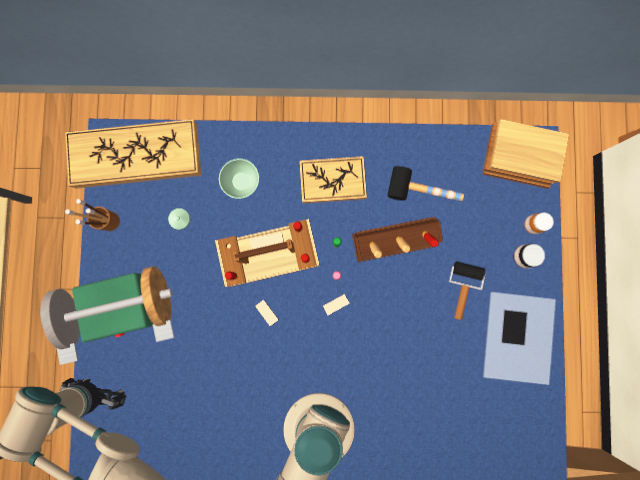

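The scene picture shows the red-handled gouge at px (208,296), at the left end of the rack, with the caddy at about (355,215) and its empty hole at (395,205). In the top view the gouge is at (431,239) and the hole at (229,246). The networks agree with both pictures. Next I'll refine the axes from depth.

```bash
python3 - <<'E'
from h import *
np.set_printoptions(precision=4,suppress=True)
def ax(P):
    c=P.mean(0); return c, np.linalg.svd(P-c)[2][0]
for c in ["scene","top"]:
    f=np.load(f"{c}0.npz"); P=f["P"]; hsv=cv2.cvtColor(f["im"],cv2.COLOR_RGB2HSV)
    red=((hsv[...,0]<8)|(hsv[...,0]>172))&(hsv[...,1]>170)&(hsv[...,2]>60)
    near=lambda x,y,r:(np.hypot(P[...,0]-x,P[...,1]-y)<r)
    Q=P[red&near(.565,-.315,.06)&(P[...,2]>.09)]
    ce,d=ax(Q); d*=np.sign(d[2]); print(c,"red",len(Q),ce,d,"z",Q[:,2].min(),Q[:,2].max(),"at z.08",ce+d*(.08-ce[2])/d[2])
    H=P[near(.527,.162,.085)&(P[...,2]>.186)&(P[...,2]<.205)]
    rc=cv2.minAreaRect((H[:,:2]*1000).astype(np.float32)); print("handle",len(H),rc,H[:,2].mean(),H.mean(0))
    for g in [(.595,.068),(.50,.04),(.455,.25)]:
        Q=P[red&near(*g,.05)&(P[...,2]>.1)]
        if len(Q)>5: print(" g",len(Q),Q.mean(0),"top",Q[Q[:,2]>Q[:,2].max()-.006].mean(0))
E
```

```text
scene red 294 [ 0.5709 -0.312   0.1458] [-0.3613 -0.0714  0.9297] z 0.09426101837306033 0.1829846614879731 at z.08 [ 0.5965 -0.3069  0.08  ]
handle 388 ((526.832763671875, 160.67018127441406), (28.426950454711914, 164.25433349609375), 13.80600643157959) 0.19370695648762348 [0.528  0.1563 0.1937]
 g 204 [0.6001 0.0635 0.1527] top [0.5965 0.0664 0.1874]
 g 198 [0.5121 0.0417 0.1525] top [0.5091 0.0442 0.1867]
 g 116 [0.4594 0.2472 0.1664] top [0.4572 0.2508 0.1862]
top red 124 [ 0.5627 -0.3091  0.1543] [-0.3833 -0.124   0.9153] z 0.09639094148102356 0.18503447455889854 at z.08 [ 0.5938 -0.299   0.08  ]
handle 425 ((523.3225708007812, 158.79837036132812), (25.486888885498047, 161.7730255126953), 14.031713485717773) 0.19352465297877278 [0.523  0.1591 0.1935]
 g 69 [0.5919 0.0651 0.18  ] top [0.5932 0.0671 0.189 ]
 g 59 [0.5043 0.0431 0.1833] top [0.5036 0.0425 0.1868]
 g 80 [0.4533 0.2479 0.1734] top [0.4525 0.2521 0.1908]
```

```bash
cat >> h.py <<'E'
def frame(z,yh):
    z=np.array(z,float); z/=np.linalg.norm(z); y=np.array(yh,float); y-=z*(y@z); y/=np.linalg.norm(y)
    return R.from_matrix(np.stack([np.cross(y,z),y,z],1))
def u(deg,z=0): a=np.radians(deg); return np.array([np.cos(a),np.sin(a),z])
def lean(yaw): return np.append(-np.sin(np.radians(20))*u(yaw)[:2],np.cos(np.radians(20)))
def plan(pos,Rt,n=1,start=None):
    s=manip.get_state() if start is None else None
    p,Rc=(s["position"],rot(s)) if s else start
    dr=(Rc.inv()*Rt).as_rotvec()/n; dp=(np.array(pos)-p)/n
    for i in range(n):
        print("call",i,"dpos",np.round(Rc.inv().apply(dp)/.4,4).tolist(),"turn",np.round(np.degrees(dr)/30,4).tolist(),"to",np.round(p+dp,3), "rows",max(np.linalg.norm(dp)/.05,np.degrees(np.linalg.norm(dr))/8.59).round(1))
        p=p+dp; Rc=Rc*R.from_rotvec(dr)
    return p,Rc
E
python3 - <<'E'
from h import *
d=lean(11); O=np.array([.587,-.311,.08]); F=frame(-d,u(11))
plan(O+d*(.056+.1),F,3)
E
```

```text
call 0 dpos [-0.5024, -0.6124, 0.0039] turn [-0.1993, -0.1219, 0.6909] to [0.285 0.261 0.23 ] rows 6.3
call 1 dpos [-0.6869, -0.3942, -0.0109] turn [-0.1993, -0.1219, 0.6909] to [ 0.41  -0.03   0.228] rows 6.3
call 2 dpos [-0.7821, -0.1251, 0.0092] turn [-0.1993, -0.1219, 0.6909] to [ 0.535 -0.321  0.227] rows 6.3
```

{"method": "carry_out", "body": {
  "delta_pos": [
    [-0.5, -0.61, -0.15],
    [-0.5, -0.61, -0.15],
    [-0.5, -0.61, -0.15],
    [-0.5, -0.61, -0.15],
    [-0.5, -0.61, -0.15],
    [-0.5, -0.61, -0.15],
    [-0.5, -0.61, -0.15]
  ],
  "turn": [
    [-0.2, -0.12, 0.69],
    [-0.2, -0.12, 0.69],
    [-0.2, -0.12, 0.69],
    [-0.2, -0.12, 0.69],
    [-0.2, -0.12, 0.69],
    [-0.2, -0.12, 0.69],
    [-0.2, -0.12, 0.69]
  ],
  "claw": [-1, -1, -1, -1, -1, -1, -1]
}}

```text
clock: 1.5
position: [0.285, 0.2593, 0.2925]
ee_rot: [0.04, 0.317, 0.946, 0.047]
contact_force: [-0.6, 1.0, -0.7]
width: 0.0853
gripper_force: 0.0
```

{"method": "carry_out", "body": {
  "delta_pos": [
    [-0.687, -0.394, -0.011],
    [-0.687, -0.394, -0.011],
    [-0.687, -0.394, -0.011],
    [-0.687, -0.394, -0.011],
    [-0.687, -0.394, -0.011],
    [-0.687, -0.394, -0.011],
    [-0.687, -0.394, -0.011]
  ],
  "turn": [
    [-0.2, -0.12, 0.69],
    [-0.2, -0.12, 0.69],
    [-0.2, -0.12, 0.69],
    [-0.2, -0.12, 0.69],
    [-0.2, -0.12, 0.69],
    [-0.2, -0.12, 0.69],
    [-0.2, -0.12, 0.69]
  ],
  "claw": [-1, -1, -1, -1, -1, -1, -1]
}}

```text
clock: 2.2
position: [0.411, -0.0336, 0.2898]
ee_rot: [0.077, 0.482, 0.868, 0.092]
contact_force: [-0.5, 0.6, -0.9]
width: 0.0857
gripper_force: 0.0
```

```bash
python3 - <<'E'
from h import *
d=lean(11); O=np.array([.587,-.311,.08]); F=frame(-d,u(11))
plan(O+d*(.056+.12),F,1); s=manip.get_state();print(s["clock"],s["position"],s["qpos"])
E
```

```text
call 0 dpos [-0.7625, -0.1599, 0.1109] turn [-0.1993, -0.1174, 0.6825] to [ 0.528 -0.322  0.245] rows 6.3
2.2 [ 0.41098589 -0.03362245  0.28981119] [-0.40129327 -0.1265723   1.83489905  0.17407658  1.26402054 -0.99696356]
```

{"method": "carry_out", "body": {
  "delta_pos": [
    [-0.7625, -0.16, 0.11],
    [-0.7625, -0.16, 0.11],
    [-0.7625, -0.16, 0.11],
    [-0.7625, -0.16, 0.11],
    [-0.7625, -0.16, 0.11],
    [-0.7625, -0.16, 0.11],
    [-0.7625, -0.16, 0.11],
    [-0.7625, -0.16, 0.11]
  ],
  "turn": [
    [-0.2, -0.117, 0.6825],
    [-0.2, -0.117, 0.6825],
    [-0.2, -0.117, 0.6825],
    [-0.2, -0.117, 0.6825],
    [-0.2, -0.117, 0.6825],
    [-0.2, -0.117, 0.6825],
    [-0.2, -0.117, 0.6825],
    [-0.2, -0.117, 0.6825]
  ],
  "claw": [-1, -1, -1, -1, -1, -1, -1, -1]
}}

```text
clock: 3.0
position: [0.5281, -0.3187, 0.2433]
ee_rot: [0.108, 0.625, 0.761, 0.135]
contact_force: [-0.1, 1.2, -0.5]
width: 0.0857
gripper_force: 0.0
```

```bash
python3 - <<'E'
from h import *
np.set_printoptions(precision=4,suppress=True)
d=manip.get_image("wrist"); save(d,"w1")
for q in ["red_gouge","rack","plain_a"]: print(q,[(np.round(x["point"],3).tolist(),round(x["score"],2)) for x in manip.place_of("wrist",q)[:8]])
P=cloud(d); hsv=cv2.cvtColor(d["image"],cv2.COLOR_RGB2HSV)
red=((hsv[...,0]<8)|(hsv[...,0]>172))&(hsv[...,1]>150)&(hsv[...,2]>50)
Q=P[red&(np.hypot(P[...,0]-.565,P[...,1]+.315)<.07)&(P[...,2]>.09)]
# cylinder axis offset fit: points at each slice; fit radius 12mm w/ axis dir fixed
from scipy.optimize import least_squares
def cyl(Q,yaw):
    g=lean(yaw); h=(Q@g); 
    e1=np.append(u(yaw)[:2]*np.cos(np.radians(20)),np.sin(np.radians(20))); e2=np.cross(g,e1)
    O0=np.array([.587,-.311,.08]); A=(Q-O0)
    k=(A@g>.045)&(A@g<.097); A=A[k]
    r=least_squares(lambda p:np.hypot(A@e1-p[0],A@e2-p[1])-.012,[0,0],loss="soft_l1",f_scale=.002)
    print("yaw",yaw,k.sum(),"offset e1,e2",r.x,r.cost,"top",((Q-O0)@g).max(),"O",O0+e1*r.x[0]+e2*r.x[1])
for y in (9,11,13): cyl(Q,y)
s=manip.get_state(); print(s["position"],rot(s).as_matrix())
T=np.linalg.inv(d["world_to_cam"]); print("cam in tool",rot(s).inv().apply(T[:3,3]-s["position"]))
E
```

```text
red_gouge [([0.589, -0.303, 0.08], 0.63)]
rack [([0.572, -0.232, 0.001], 0.91)]
plain_a [([0.55, -0.148, 0.079], 0.89), ([0.569, -0.227, 0.079], 0.69)]
yaw 9 645 offset e1,e2 [0.001  0.0035] 2.8686667002044003e-05 top 0.10683718335175649 O [ 0.5874 -0.3074  0.0804]
yaw 11 643 offset e1,e2 [0.0012 0.0043] 1.4208088227169314e-05 top 0.1067419420957696 O [ 0.5873 -0.3066  0.0804]
yaw 13 643 offset e1,e2 [0.0013 0.0051] 1.4377012193748086e-05 top 0.10663125569614507 O [ 0.5871 -0.3057  0.0805]
[ 0.5272 -0.3148  0.2451] [[-0.1983  0.9215  0.3339]
 [ 0.9801  0.1853  0.0709]
 [ 0.0035  0.3414 -0.9399]]
cam in tool [ 0.0768  0.0006 -0.141 ]
```

View pics/w1.png

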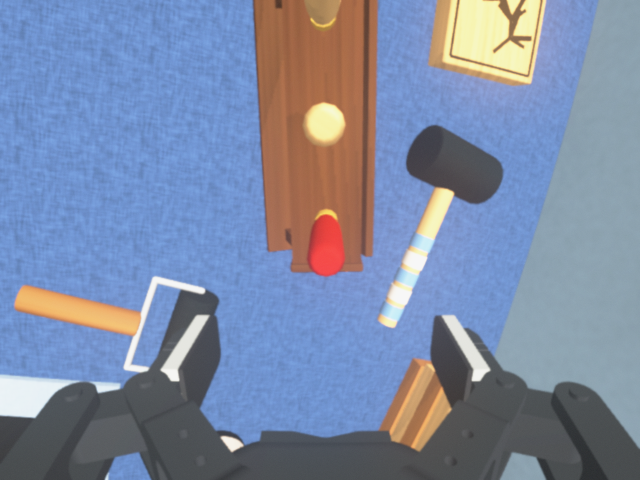

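```bash
python3 - <<'E'
from h import *
d=lean(12); O=np.array([.5872,-.3062,.0804]); F=frame(-d,u(12))
s=manip.get_state(); print(s["position"],s["qd"].round(3))
m=plan(O+d*(.056+.065),F); plan(O+d*.056,F,start=m)
E
```

```text
[ 0.52724272 -0.31475626  0.24508575] [ 0.005 -0.007 -0.001 -0.001 -0.005 -0.002]
call 0 dpos [-0.0102, 0.0013, 0.1361] turn [-0.0013, 0.0001, -0.0198] to [ 0.547 -0.315  0.194] rows 1.1
call 0 dpos [0.0, 0.0, 0.1625] turn [-0.0, -0.0, 0.0] to [ 0.568 -0.31   0.133] rows 1.3
```

{"method": "carry_out", "body": {
  "delta_pos": [
    [-0.01, 0.001, 0.05],
    [-0.01, 0.001, 0.136],
    [-0.01, 0.001, 0.22],
    [-0.01, 0.001, 0.299],
    [-0.01, 0.001, 0.299],
    [-0.01, 0.001, 0.299],
    [-0.01, 0.001, 0.299],
    [-0.01, 0.001, 0.299],
    [-0.01, 0.001, 0.299],
    [-0.01, 0.001, 0.299]
  ],
  "turn": [
    [0, 0, -0.02],
    [0, 0, -0.02],
    [0, 0, -0.02],
    [0, 0, -0.02],
    [0, 0, -0.02],
    [0, 0, -0.02],
    [0, 0, -0.02],
    [0, 0, -0.02],
    [0, 0, -0.02],
    [0, 0, -0.02]
  ],
  "claw": [-1, -1, -1, -1, -1, -1, 1, 1, 1, 1],
  "force": 50
}}

```text
clock: 4.2
position: [0.569, -0.3127, 0.1332]
ee_rot: [0.11, 0.62, 0.765, 0.134]
contact_force: [0.0, -0.0, -0.8]
width: 0.0284
gripper_force: 0.0
```

{"method": "carry_out", "body": {
  "delta_pos": [
    [0, 0, 0],
    [0, 0, 0],
    [0, 0, 0],
    [0, 0, 0]
  ],
  "turn": [
    [0, 0, 0],
    [0, 0, 0],
    [0, 0, 0],
    [0, 0, 0]
  ],
  "claw": [1, 1, 1, 1]
}}

```text
clock: 4.6
position: [0.569, -0.3127, 0.1331]
ee_rot: [0.11, 0.62, 0.765, 0.134]
contact_force: [-4.6, -1.1, 5.5]
width: 0.0229
gripper_force: 48.7
```

{"method": "carry_out", "body": {
  "delta_pos": [
    [0, 0, -0.04],
    [0, 0, -0.1],
    [0, 0, -0.16],
    [0, 0, -0.22],
    [0, 0, -0.28],
    [0, 0, -0.34],
    [0, 0, -0.36],
    [0, 0, -0.36]
  ],
  "turn": [
    [0, 0, 0],
    [0, 0, 0],
    [0, 0, 0],
    [0, 0, 0],
    [0, 0, 0],
    [0, 0, 0],
    [0, 0, 0],
    [0, 0, 0]
  ],
  "claw": [1, 1, 1, 1, 1, 1, 1, 1]
}}

```text
clock: 5.4
position: [0.521, -0.3228, 0.2685]
ee_rot: [0.11, 0.62, 0.765, 0.134]
contact_force: [-1.1, 0.2, -1.2]
width: 0.0228
gripper_force: 48.9
```

```bash
python3 - <<'E'
from h import *
s=manip.get_state(); print(s["position"],s["qpos"],s["width"],s["contact_force"])
H=np.array([.544,.2745,.082]); F=frame([0,0,-1],u(14))
# carry height: tcp = origin+56mm; tip 62 below origin; caddy top .195 -> origin .30
m=plan(s["position"]+[-.05,0,.09],rot(s))
plan([.525,.30,.082+.056+.17],F,2,start=m)
E
```

```text
[ 0.52101892 -0.32279647  0.26849093] [-0.84870282  0.19805615  1.5736696   0.32315133  1.20837355 -1.14757038] 0.022767625191360136 [-1.08800112  0.19030271 -1.22109501]
call 0 dpos [0.0252, -0.0379, -0.2533] turn [0.0, 0.0, 0.0] to [ 0.471 -0.323  0.358] rows 2.1
call 0 dpos [0.748, 0.1918, 0.1351] turn [0.3336, 0.0084, -0.0343] to [ 0.498 -0.011  0.333] rows 6.3
call 1 dpos [0.7437, 0.226, 0.1019] turn [0.3336, 0.0084, -0.0343] to [0.525 0.3   0.308] rows 6.3
```

```bash
python3 - <<'E'
from h import *
s=manip.get_state(); F=frame([0,0,-1],u(14))
m=plan(s["position"]+[-.03,0,.1],rot(s))
plan([.544,.2745,.36],F,2,start=m)
E
```

```text
call 0 dpos [0.0149, 0.0166, -0.2601] turn [0.0, 0.0, 0.0] to [ 0.491 -0.323  0.368] rows 2.1
call 0 dpos [0.717, 0.2024, 0.0832] turn [0.3336, 0.0084, -0.0343] to [ 0.518 -0.024  0.364] rows 6.0
call 1 dpos [0.7128, 0.2269, 0.0488] turn [0.3336, 0.0084, -0.0343] to [0.544 0.274 0.36 ] rows 6.0
```

{"method": "carry_out", "body": {
  "delta_pos": [
    [0.007, 0.008, -0.12],
    [0.015, 0.0166, -0.26],
    [0.015, 0.0166, -0.26]
  ],
  "turn": [
    [0, 0, 0],
    [0, 0, 0],
    [0, 0, 0]
  ],
  "claw": [1, 1, 1]
}}

```text
clock: 5.7
position: [0.492, -0.3238, 0.3728]
ee_rot: [0.114, 0.62, 0.765, 0.134]
contact_force: [0.2, -0.2, 0.5]
width: 0.0231
gripper_force: 49.1
```

{"method": "carry_out", "body": {
  "delta_pos": [
    [0.05, 0.014, 0.006],
    [0.15, 0.042, 0.017],
    [0.25, 0.071, 0.03],
    [0.35, 0.1, 0.04],
    [0.45, 0.127, 0.052],
    [0.55, 0.155, 0.064],
    [0.65, 0.183, 0.076],
    [0.717, 0.202, 0.083]
  ],
  "turn": [
    [0.023, 0, -0.002],
    [0.07, 0, -0.007],
    [0.117, 0, -0.01],
    [0.163, 0, -0.017],
    [0.21, 0, -0.02],
    [0.256, 0, -0.026],
    [0.3, 0, -0.031],
    [0.334, 0.008, -0.034]
  ],
  "claw": [1, 1, 1, 1, 1, 1, 1, 1]
}}

```text
clock: 6.5
position: [0.5166, -0.0204, 0.3617]
ee_rot: [0.052, 0.619, 0.78, 0.067]
contact_force: [0.8, -0.1, -0.8]
width: 0.0228
gripper_force: 49.1
```

{"method": "carry_out", "body": {
  "delta_pos": [
    [0.1, 0.032, 0.007],
    [0.2, 0.064, 0.014],
    [0.3, 0.095, 0.02],
    [0.4, 0.127, 0.027],
    [0.5, 0.16, 0.034],
    [0.6, 0.19, 0.041],
    [0.68, 0.216, 0.047],
    [0.713, 0.227, 0.049],
    [0.713, 0.227, 0.049],
    [0.713, 0.227, 0.049]
  ],
  "turn": [
    [0.047, 0, -0.005],
    [0.094, 0, -0.01],
    [0.14, 0, -0.014],
    [0.187, 0, -0.019],
    [0.234, 0, -0.024],
    [0.28, 0, -0.03],
    [0.32, 0.008, -0.033],
    [0.334, 0.008, -0.034],
    [0.334, 0.008, -0.034],
    [0.334, 0.008, -0.034]
  ],
  "claw": [1, 1, 1, 1, 1, 1, 1, 1, 1, 1]
}}

```text
clock: 7.5
position: [0.5433, 0.2741, 0.3586]
ee_rot: [-0.001, 0.616, 0.788, -0.001]
contact_force: [0.9, -0.3, 0.3]
width: 0.023
gripper_force: 49.1
```

```bash
python3 - <<'E'
from h import *
np.set_printoptions(precision=4,suppress=True)
s=manip.get_state(); print(s["clock"],s["position"],rot(s).as_matrix(),s["qpos"],s["width"])
d=manip.get_image("wrist"); save(d,"w2"); np.savez("w2.npz",P=cloud(d),im=d["image"])
for q in ["empty_hole","red_gouge","caddy_handle"]: print(q,[(np.round(x["point"],3).tolist(),round(x["score"],2)) for x in manip.place_of("wrist",q)[:8]])
E
```

```text
7.5 [0.5433 0.2741 0.3586] [[-0.242   0.9703 -0.0035]
 [ 0.9703  0.242  -0.0009]
 [-0.     -0.0036 -1.    ]] [0.3528 0.2912 1.1767 0.0004 1.6773 0.1084] 0.02301356195184169
empty_hole [([0.542, 0.271, 0.079], 0.93)]
red_gouge [([0.543, 0.279, 0.302], 0.74)]
caddy_handle []
```

View pics/w2.png

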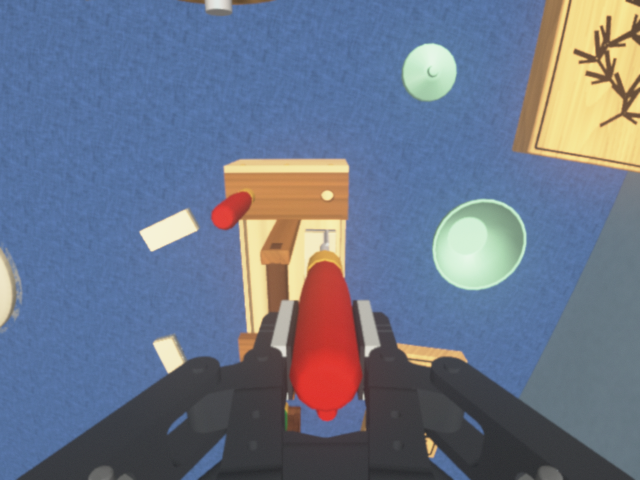

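The wrist picture shows the gouge held upright, with its ferrule at (325,262), its blade tip at about (325,235) and the empty hole at (327,196). I'll measure both and compare them in the same view.

```bash
cat >> h.py <<'E'
def K(d): return np.array([[d["fx"],0,d["cx"]],[0,d["fy"],d["cy"]],[0,0,1.]]),np.array([d["k1"],0,0,0.])
def proj(d,p):
    k,c=K(d); W=d["world_to_cam"]; r,_=cv2.Rodrigues(W[:3,:3]); return cv2.projectPoints(np.atleast_2d(p).astype(float),r,W[:3,3],k,c)[0][:,0]
def onplane(d,uv,z):
    k,c=K(d); q=cv2.undistortPoints(np.array([[uv]],float),k,c)[0,0]; T=np.linalg.inv(d["world_to_cam"]); r=T[:3,:3]@[q[0],q[1],1]; return T[:3,3]+r*(z-T[2,3])/r[2]
E
python3 - <<'E'
from h import *
np.set_printoptions(precision=4,suppress=True)
d=manip.get_image("wrist"); im=d["image"]; P=cloud(d)
c=im[185:208,314:342]; g=(c[...,2]>110)  # pale disc on brown board
print(g.sum()); v,w=np.nonzero(g); uv=(w.mean()+314,v.mean()+185); print(uv)
b=P[170:215,260:345].reshape(-1,3); z=np.median(b[:,2]); print("board z",z); print("hole",onplane(d,uv,.082))
s=manip.get_state(); t=s["position"]; A=rot(s).apply([0,0,1])
for l,h in (("tip",.118),("ferr bottom",.056),("ferr top",.042)): print(l,proj(d,t+A*h))
cv2.imwrite("pics/w2c.png",cv2.resize(im[150:430,240:410,::-1],None,fx=2,fy=2,interpolation=cv2.INTER_CUBIC))
hsv=cv2.cvtColor(im,cv2.COLOR_RGB2HSV); red=((hsv[...,0]<8)|(hsv[...,0]>172))&(hsv[...,1]>150)
for r in range(265,400,15):
    x=np.nonzero(red[r,280:380])[0]+280
    if len(x): print(r,x.min(),x.max(),(x.min()+x.max())/2)
Q=P[red&(np.hypot(P[...,0]-t[0],P[...,1]-t[1])<.04)&(P[...,2]>.3)]
print(len(Q),"top z",Q[:,2].max(), "expected",t[2]-.056+.105)
E
```

```text
100
(np.float64(326.2), np.float64(194.28))
board z 0.08237651051873995
hole [0.544  0.2776 0.082 ]
tip [[324.4182 238.6498]]
ferr bottom [[324.1563 270.5038]]
ferr top [[324.0761 280.2701]]
265 314 335 324.5
280 306 343 324.5
295 302 348 325.0
310 299 351 325.0
325 297 353 325.0
340 295 356 325.5
355 293 358 325.5
370 291 360 325.5
385 293 358 325.5
7906 top z 0.41169391359794794 expected 0.40939267714452376
```

View pics/w2c.png

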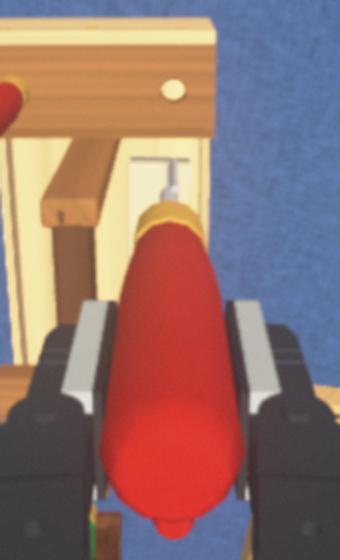

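```bash
python3 - <<'E'
from h import *
np.set_printoptions(precision=4,suppress=True)
from scipy.optimize import least_squares
d=np.load("w2.npz"); P=d["P"]; hsv=cv2.cvtColor(d["im"],cv2.COLOR_RGB2HSV); red=((hsv[...,0]<8)|(hsv[...,0]>172))&(hsv[...,1]>150)
s=manip.get_state(); t=s["position"]; L=(P[red]-t)@rot(s).as_matrix()
L=L[(np.hypot(L[:,0],L[:,1])<.03)&(L[:,2]>-.040)&(L[:,2]<.015)]
r=least_squares(lambda p:np.hypot(L[:,0]-p[0]-p[1]*(L[:,2]+.019),L[:,1]-p[2]-p[3]*(L[:,2]+.019))-.012,[0,0,0,0],loss="soft_l1",f_scale=.001)
print(len(L),r.x,"tip offset x,y mm",1e3*(r.x[0]+r.x[1]*.137),1e3*(r.x[2]+r.x[3]*.137))
plan([.544,.2765,.215],frame([0,0,-1],u(14)))
E
```

```text
3775 [ 0.003   0.0027  0.0007 -0.0049] tip offset x,y mm 3.370094308789112 0.01280496221765456
call 0 dpos [0.0063, 0.0032, 0.3635] turn [-0.0013, -0.0023, -0.0031] to [0.544 0.276 0.215] rows 2.9
```

{"method": "carry_out", "body": {
  "delta_pos": [
    [0, 0.0035, 0.07],
    [0, 0.0035, 0.17],
    [0, 0.0035, 0.27],
    [0, 0.0035, 0.34],
    [0, 0.0035, 0.3575],
    [0, 0.0035, 0.3575],
    [0, 0.0035, 0.3575]
  ],
  "turn": [
    [0, 0, 0],
    [0, 0, 0],
    [0, 0, 0],
    [0, 0, 0],
    [0, 0, 0],
    [0, 0, 0],
    [0, 0, 0]
  ],
  "claw": [1, 1, 1, 1, 1, 1, 1]
}}

```text
clock: 8.45
position: [0.5459, 0.2756, 0.2188]
ee_rot: [-0.0, 0.616, 0.788, 0.001]
contact_force: [0.9, 0.0, -0.1]
width: 0.0229
gripper_force: 49.1
```

```bash
python3 - <<'E'
from h import *
np.set_printoptions(precision=4,suppress=True)
s=manip.get_state(); print(s["position"],s["contact_force"])
d=manip.get_image("wrist"); t=s["position"]; print(d["fx"])
Rm=rot(s)
print("hole", proj(d,[.544,.2776,.082]),"tip",proj(d,t+Rm.apply([.0033,0,.118])))
cv2.imwrite("pics/w3c.png",cv2.resize(d["image"][140:320,250:410,::-1],None,fx=3,fy=3,interpolation=cv2.INTER_CUBIC))
E
```

```text
[0.5459 0.2756 0.2188] [ 0.862   0.0471 -0.1   ]
372.6873871322947
hole [[322.2697 228.9537]] tip [[324.278  234.4641]]
```

View pics/w3c.png

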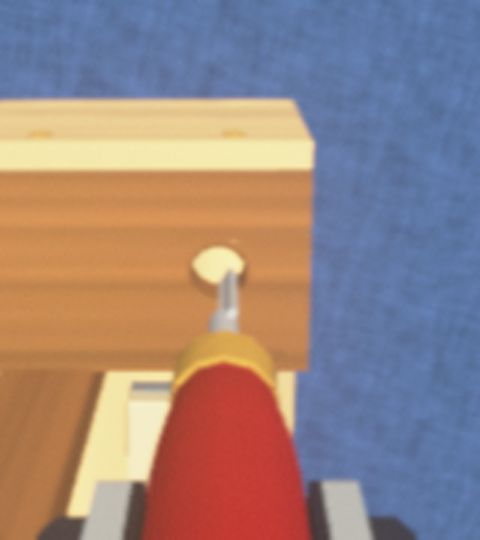

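Hole and prediction agree at (322.7,228.7). The blade tip shows slightly right, at about (327,230), so I'll shift by about 2 mm, lower until the tip sits at the mouth, and look again.

{"method": "carry_out", "body": {
  "delta_pos": [
    [-0.0043, -0.0055, 0],
    [-0.0043, -0.0055, 0.02],
    [-0.0043, -0.0055, 0.038],
    [-0.0043, -0.0055, 0.042],
    [-0.0043, -0.0055, 0.042]
  ],
  "turn": [
    [0, 0, 0],
    [0, 0, 0],
    [0, 0, 0],
    [0, 0, 0],
    [0, 0, 0]
  ],
  "claw": [1, 1, 1, 1, 1]
}}

```text
clock: 9.0
position: [0.5425, 0.2732, 0.1992]
ee_rot: [-0.001, 0.616, 0.788, -0.001]
contact_force: [0.1, -0.0, -0.4]
width: 0.0231
gripper_force: 49.1
```

```bash
python3 - <<'E'
from h import *
np.set_printoptions(precision=4,suppress=True)
s=manip.get_state(); print(s["position"],s["contact_force"])
d=manip.get_image("wrist"); t=s["position"]; 
Rm=rot(s)
print("hole", proj(d,[.544,.2776,.082]),"tip",proj(d,t+Rm.apply([.0033,0,.118])))
cv2.imwrite("pics/w4c.png",cv2.resize(d["image"][180:300,250:410,::-1],None,fx=4,fy=4,interpolation=cv2.INTER_CUBIC))
E
```

```text
[0.5425 0.2732 0.1992] [ 0.11   -0.0066 -0.4305]
hole [[328.2178 234.1272]] tip [[324.3102 234.4697]]
```

View pics/w4c.png

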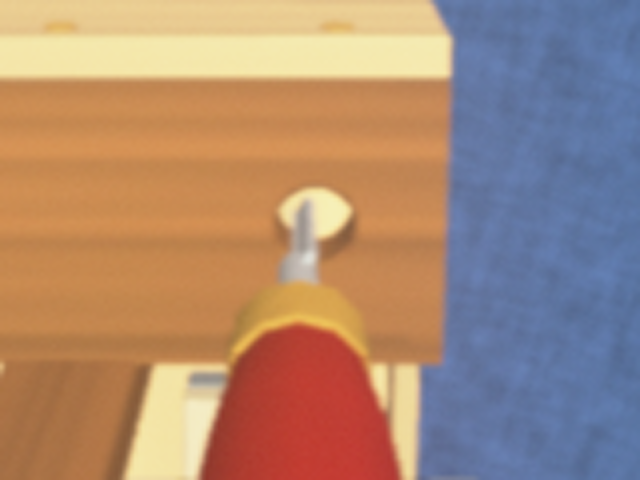

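{"method": "carry_out", "body": {
  "delta_pos": [
    [0, 0.0038, 0],
    [0, 0.0038, 0.01],
    [0, 0.0038, 0.025],
    [0, 0.0038, 0.04],
    [0, 0.0038, 0.05],
    [0, 0.0038, 0.05]
  ],
  "turn": [
    [0, 0, 0],
    [0, 0, 0],
    [0, 0, 0],
    [0, 0, 0],
    [0, 0, 0],
    [0, 0, 0]
  ],
  "claw": [1, 1, 1, 1, 1, 1]
}}

```text
clock: 9.65
position: [0.5438, 0.2734, 0.1789]
ee_rot: [-0.002, 0.616, 0.788, -0.001]
contact_force: [0.5, -0.6, -0.6]
width: 0.0228
gripper_force: 49.1
```

```bash
python3 - <<'E'
from h import *
np.set_printoptions(precision=4,suppress=True)
s=manip.get_state(); print(s["position"],s["contact_force"],s["moment"])
d=manip.get_image("wrist")
cv2.imwrite("pics/w5c.png",cv2.resize(d["image"][180:300,250:410,::-1],None,fx=4,fy=4,interpolation=cv2.INTER_CUBIC))
E
```

```text
[0.5438 0.2734 0.1789] [ 0.4753 -0.598  -0.6184] [ 0.0112 -0.0378 -0.0297]
```

View pics/w5c.png

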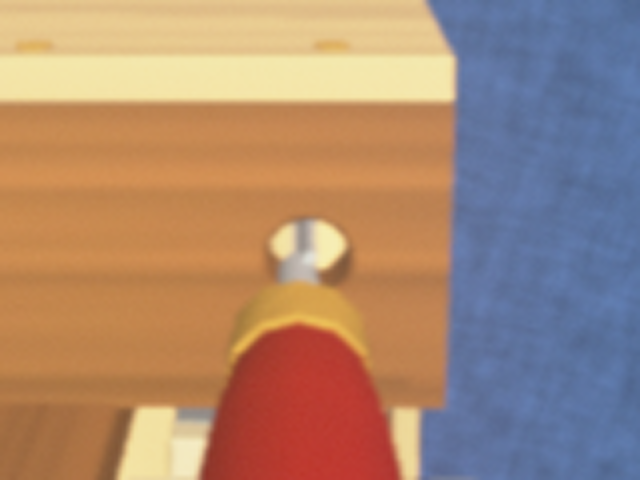

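The blade is inside the hole with no contact force. The hole centre is at crop (309,253) and the blade at (303,255). I'll nudge about 1 mm and push home.

{"method": "carry_out", "body": {
  "delta_pos": [
    [0, 0.002, 0.01],
    [0, 0.002, 0.03],
    [0, 0.002, 0.05],
    [0, 0.002, 0.07],
    [0, 0.002, 0.085],
    [0, 0.002, 0.092],
    [0, 0.002, 0.092]
  ],
  "turn": [
    [0, 0, 0],
    [0, 0, 0],
    [0, 0, 0],
    [0, 0, 0],
    [0, 0, 0],
    [0, 0, 0],
    [0, 0, 0]
  ],
  "claw": [1, 1, 1, 1, 1, 1, 1]
}}

```text
clock: 10.4
position: [0.5448, 0.2738, 0.1426]
ee_rot: [-0.001, 0.616, 0.788, -0.001]
contact_force: [-0.2, -0.7, -1.3]
width: 0.023
gripper_force: 49.1
```

Now the last few mm, slowly, until there is contact.

{"method": "carry_out", "body": {
  "delta_pos": [
    [0, 0, 0.004],
    [0, 0, 0.008],
    [0, 0, 0.011],
    [0, 0, 0.011]
  ],
  "turn": [
    [0, 0, 0],
    [0, 0, 0],
    [0, 0, 0],
    [0, 0, 0]
  ],
  "claw": [1, 1, 1, 1]
}}

```text
clock: 10.8
position: [0.545, 0.2739, 0.1388]
ee_rot: [-0.001, 0.616, 0.788, -0.0]
contact_force: [-0.3, 0.5, -0.6]
width: 0.0228
gripper_force: 49.1
```

{"method": "carry_out", "body": {
  "delta_pos": [
    [0, 0, 0.004],
    [0, 0, 0.007],
    [0, 0, 0.007]
  ],
  "turn": [
    [0, 0, 0],
    [0, 0, 0],
    [0, 0, 0]
  ],
  "claw": [1, 1, 1]
}}

```text
clock: 11.1
position: [0.5453, 0.274, 0.1382]
ee_rot: [-0.001, 0.616, 0.788, 0.001]
contact_force: [-2.0, -0.5, 9.7]
width: 0.0236
gripper_force: 50.4
```

{"method": "carry_out", "body": {
  "delta_pos": [
    [0, 0, 0],
    [0, 0, 0],
    [0, 0, 0],
    [0, 0, 0],
    [0, 0, -0.08],
    [0, 0, -0.18],
    [0, 0, -0.28],
    [0, 0, -0.34],
    [0, 0, -0.34]
  ],
  "turn": [
    [0, 0, 0],
    [0, 0, 0],
    [0, 0, 0],
    [0, 0, 0],
    [0, 0, 0],
    [0, 0, 0],
    [0, 0, 0],
    [0, 0, 0],
    [0, 0, 0]
  ],
  "claw": [-0.3, -0.3, -0.3, -0.3, -0.3, -0.3, -0.3, -0.3, -0.3]
}}

```text
clock: 12.0
position: [0.5474, 0.2745, 0.2763]
ee_rot: [0.001, 0.616, 0.788, 0.004]
contact_force: [1.0, 0.2, -0.5]
width: 0.056
gripper_force: 0.0
```

```bash
python3 - <<'E'
from h import *
np.set_printoptions(precision=4,suppress=True)
s=manip.get_state(); print(s["clock"],s["position"],s["contact_force"])
d=manip.get_image("top"); P=cloud(d); hsv=cv2.cvtColor(d["image"],cv2.COLOR_RGB2HSV)
w=manip.get_image("wrist"); save(w,"w6")
for c in("scene","wrist"): 
    if c=="scene": manip.get_image(c)
    print(c,[(np.round(x["point"],3).tolist(),round(x["score"],2)) for x in manip.place_of(c,"red_gouge")+manip.place_of(c,"caddy_handle")])
Pw=cloud(w); hs=cv2.cvtColor(w["image"],cv2.COLOR_RGB2HSV)
red=((hs[...,0]<8)|(hs[...,0]>172))&(hs[...,1]>150)&(Pw[...,2]>.1)
Q=Pw[red]
for g in [(.544,.2745),(.455,.2515)]:
    q=Q[np.hypot(Q[:,0]-g[0],Q[:,1]-g[1])<.04]; 
    if len(q): print(g,len(q),"top",q[q[:,2]>q[:,2].max()-.004].mean(0),q[:,2].max())
E
```

```text
12.0 [0.5474 0.2745 0.2763] [ 0.9954  0.1722 -0.4837]
scene [([0.543, 0.275, 0.084], 0.57), ([0.526, 0.164, 0.18], 0.75)]
wrist [([0.547, 0.281, 0.08], 0.88), ([0.524, 0.157, 0.187], 0.69)]
(0.544, 0.2745) 1431 top [0.5448 0.278  0.1872] 0.18946116355356926
(0.455, 0.2515) 1821 top [0.4558 0.255  0.1872] 0.18940188665304455
```

View pics/w6.png

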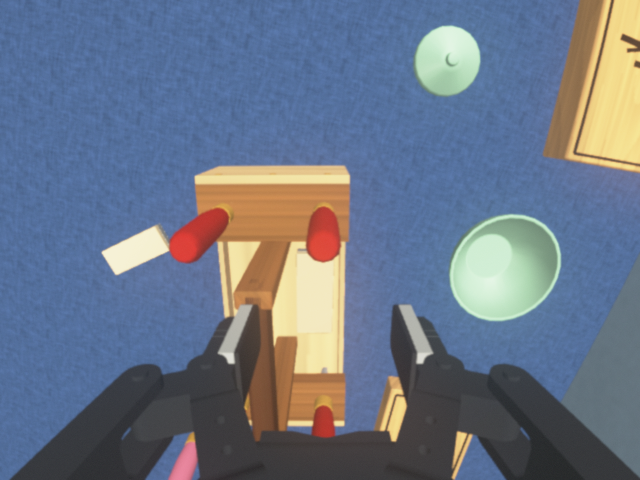

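The picture shows the gouge seated at (323,235), with its top level with its neighbour's. Next is the handle.

```bash
python3 - <<'E'
from h import *
F=frame([0,0,-1],u(14.2))
m=plan([.525,.160,.270],F); plan([.525,.160,.164],F,start=m)
E
```

```text
call 0 dpos [-0.2635, -0.1163, 0.0009] turn [-0.0089, -0.0021, -0.0065] to [0.525 0.16  0.27 ] rows 2.3
call 0 dpos [0.0, 0.0, 0.265] turn [-0.0, 0.0, -0.0] to [0.525 0.16  0.164] rows 2.1
```

{"method": "carry_out", "body": {
  "delta_pos": [
    [-0.13, -0.06, 0],
    [-0.22, -0.1, 0],
    [-0.2635, -0.116, 0],
    [-0.2635, -0.116, 0],
    [-0.2635, -0.116, 0]
  ],
  "turn": [
    [-0.009, 0, -0.006],
    [-0.009, 0, -0.006],
    [-0.009, 0, -0.006],
    [-0.009, 0, -0.006],
    [-0.009, 0, -0.006]
  ],
  "claw": [-0.4, -0.4, -0.4, -0.4, -0.4]
}}

```text
clock: 12.85
position: [0.5258, 0.1604, 0.2715]
ee_rot: [-0.0, 0.615, 0.789, 0.002]
contact_force: [0.0, -0.3, 0.3]
width: 0.0596
gripper_force: 0.0
```

```bash
python3 - <<'E'
from h import *
np.set_printoptions(precision=4,suppress=True)
s=manip.get_state(); print(s["position"],rot(s).as_matrix()[:,1:])
d=manip.get_image("wrist"); save(d,"w7"); P=cloud(d)
# handle top edges in tool frame
L=(P.reshape(-1,3)-s["position"])@rot(s).as_matrix(); z=P[...,2].ravel()
k=(z>.188)&(z<.2)&(abs(L[:,0])<.09)&(abs(L[:,1])<.02); L=L[k]
for a in np.arange(-.08,.08,.02):
    q=L[(L[:,0]>a)&(L[:,0]<a+.02)]
    if len(q)>10: print(a.round(2),len(q),np.percentile(q[:,1],[2,50,98]))
F=frame([0,0,-1],u(14.2)); plan([.525,.160,.164],F)
E
```

```text
[0.5258 0.1604 0.2715] [[ 0.9698  0.0022]
 [ 0.244   0.003 ]
 [ 0.0029 -1.    ]]
-0.08 845 [-0.0125 -0.0001  0.0116]
-0.06 705 [-0.0089 -0.0001  0.0087]
-0.04 746 [-0.0087 -0.0001  0.0084]
-0.02 808 [-0.0084 -0.0001  0.0089]
0.0 885 [-0.0088 -0.0001  0.0086]
0.02 944 [-0.0086 -0.0001  0.0085]
0.04 1020 [-0.0084 -0.0001  0.0088]
0.06 1392 [-0.012  -0.0001  0.0119]
call 0 dpos [-0.0023, -0.0036, 0.2689] turn [0.0058, -0.0045, -0.0006] to [0.525 0.16  0.164] rows 2.2
```

View pics/w7.png

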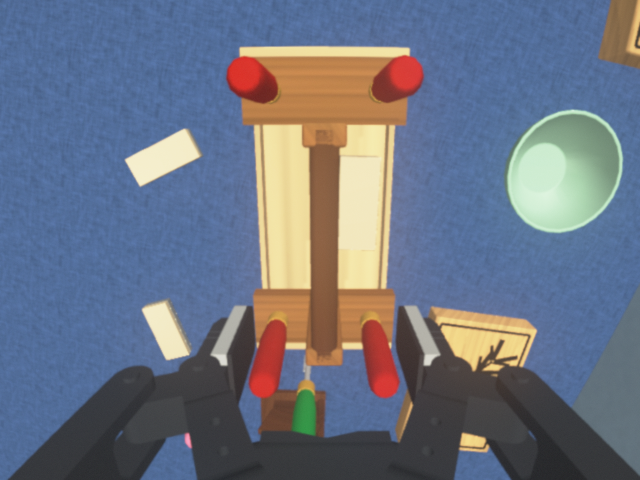

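All four gouges are in place, and the handle runs from (323,130) to (323,360), centred under the gripper. I'll descend and grip.

{"method": "carry_out", "body": {
  "delta_pos": [
    [0, 0, 0.08],
    [0, 0, 0.17],
    [0, 0, 0.24],
    [0, 0, 0.268],
    [0, 0, 0.268],
    [0, 0, 0.268],
    [0, 0, 0.268],
    [0, 0, 0.268],
    [0, 0, 0.268],
    [0, 0, 0.268],
    [0, 0, 0.268],
    [0, 0, 0.268]
  ],
  "turn": [
    [0, 0, 0],
    [0, 0, 0],
    [0, 0, 0],
    [0, 0, 0],
    [0, 0, 0],
    [0, 0, 0],
    [0, 0, 0],
    [0, 0, 0],
    [0, 0, 0],
    [0, 0, 0],
    [0, 0, 0],
    [0, 0, 0]
  ],
  "claw": [-0.4, -0.4, -0.4, -0.4, -0.4, 1, 1, 1, 1, 1, 1, 1],
  "force": 110
}}

```text
clock: 14.1
position: [0.5256, 0.1604, 0.1661]
ee_rot: [0.0, 0.615, 0.789, 0.002]
contact_force: [-4.4, 0.1, 6.9]
width: 0.0164
gripper_force: 107.7
```

{"method": "carry_out", "body": {
  "delta_pos": [
    [0, 0, -0.01],
    [0, 0, -0.03],
    [0, 0, -0.06],
    [0, 0, -0.09],
    [0, 0, -0.12],
    [0, 0, -0.15],
    [0, 0, -0.18],
    [0, 0, -0.21],
    [0, 0, -0.235],
    [0, 0, -0.25],
    [0, 0, -0.255],
    [0, 0, -0.255]
  ],
  "turn": [
    [0, 0, 0],
    [0, 0, 0],
    [0, 0, 0],
    [0, 0, 0],
    [0, 0, 0],
    [0, 0, 0],
    [0, 0, 0],
    [0, 0, 0],
    [0, 0, 0],
    [0, 0, 0],
    [0, 0, 0],
    [0, 0, 0]
  ],
  "claw": [1, 1, 1, 1, 1, 1, 1, 1, 1, 1, 1, 1]
}}

```text
clock: 15.3
position: [0.5258, 0.1602, 0.2668]
ee_rot: [0.0, 0.614, 0.789, 0.002]
contact_force: [-0.6, -0.7, -7.5]
width: 0.0165
gripper_force: 107.7
```

{"method": "carry_out", "body": {
  "delta_pos": [
    [0, 0, 0],
    [0, 0, 0],
    [0, 0, 0],
    [0, 0, 0],
    [0, 0, 0],
    [0, 0, 0]
  ],
  "turn": [
    [0, 0, 0],
    [0, 0, 0],
    [0, 0, 0],
    [0, 0, 0],
    [0, 0, 0],
    [0, 0, 0]
  ],
  "claw": [1, 1, 1, 1, 1, 1]
}}

```text
clock: 15.9
position: [0.5258, 0.1603, 0.2667]
ee_rot: [0.0, 0.614, 0.789, 0.002]
contact_force: [0.6, 0.5, -7.1]
width: 0.0162
gripper_force: 107.6
```

```bash
python3 - <<'E'
from h import *
np.set_printoptions(precision=4,suppress=True)
s=manip.get_state(); print(s["clock"],s["position"],rot(s).as_matrix()[:,2],s["contact_force"],s["moment"],s["width"],s["gripper_force"])
t=s["position"]
a=manip.get_image("scene"); w=manip.get_image("wrist")
for n,d in(("s",a),("w",w)):
    P=cloud(d); L=(P.reshape(-1,3)-[.525,.16,0])@R.from_euler("z",14.2,degrees=True).as_matrix()
    for lab,x,y in(("+y",0,.107),("-y",0,-.107)):
        q=L[(abs(L[:,0]-x)<.03)&(abs(L[:,1]-y)<.02)&(L[:,2]>.165)&(L[:,2]<.2)]
        print(n,lab,len(q),np.median(q[:,2]) if len(q) else None)
cv2.imwrite("pics/fin.png",np.hstack([cv2.resize(a["image"][100:300,200:450,::-1],(400,320)),cv2.resize(w["image"][...,::-1],(400,320))]))
E
```

```text
15.9 [0.5258 0.1603 0.2667] [ 0.0028  0.0022 -1.    ] [ 0.5645  0.4853 -7.1474] [-0.0129  0.0366  0.0282] 0.016233886633651388 107.62816429138184
s +y 125 0.18140740061185243
s -y 268 0.1830746823647492
w +y 7895 0.18301949972706186
w -y 161 0.18309915755911954
```

View pics/fin.png

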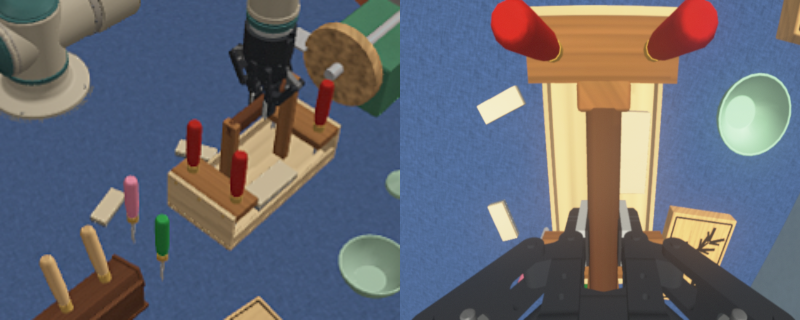

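The caddy hangs level: both end boards read 0.183 m, so the lift is 101 mm. All four gouges and the stone are aboard, and the plain gouges are still in the rack. I'm handing it in.

```bash
python3 -c "
from rig import manip
print(manip.sign_off())"
```

```text
the job is handed in; nothing more can be done
None
```

The red gouge is seated in the caddy's empty hole, and the caddy is held level and steady by the middle of its handle about 10 cm above the bench with everything in it; the job is handed in, but no verdict came back.

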